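Re-index a tilting board cradle with its ball-lock pin

ROBOT

A 6-joint arm with a two-finger parallel gripper is mounted at the origin on the work surface. World frame = base frame: x ahead of the robot, y to its left, z up, the work surface at z = 0. Lengths are in mm, angles in rad, forces in N, time in s.
With the tool pointing down it reaches from about 325 to 850 mm from the base axis. Payload 4.4 kg.
Tool frame: the origin (TCP) lies midway between the tips of the shut fingers; the grasp point (between the pads) lies arm.pinch_z behind it (arm.pinch_z is the distance from the TCP to the grasp point, in mm); z points along the fingers, y is the line along which they close (so a half turn about z gives the same grasp; the last joint's range is limited). The gripper opens to 94 mm and grips with 3 to 60 N. Pads are 16 mm wide; open, the fingers measure 119 mm over their backs; the gripper's body (75 mm by 177 mm) begins 78 mm behind the grasp point.
Start: joints at [0.989, 0.207, 1.542, -0, 1.393, -0.15], TCP at [240.65, 522.221, 205.447] pointing down, gripper open.
Joint ranges: [-2.73, 2.73], [-0.86, 2.22], [0.23, 2.46], [-1.11, 4.25], [0.08, 2.63], [-2.82, 2.82]. Speed limits (rad/s): [2.79, 2.79, 3.14, 3.14, 3.14, 3.14].

INTERFACE

Orientations are given as a 3x3 rotation matrix whose columns are the frame's x, y, z axes.
In Python, from bench import monitor, vision, job, arm gives the robot as it stands. The module is installed in compiled form; this text tells all that it offers.
- The arm moves only by the tool jog_arm, never from a script. Its argument "targets" is text: rows parted by semicolons, each of 7 numbers parted by spaces: the shift along the tool's x, y, z in cm, then the turn, a rotation vector about the tool's x, y, z in rad, then the finger opening in cm, from 0 to 9.4. In form: dx dy dz wx wy wz gripper; .... A call has 1 to 8 rows; each row shifts and turns the commanded pose from where the row before left it, along the tool's axes as they then stand; what a row does not reach is not made up. A row lasts 1/12 s, in which the tool goes at most 41.7 mm and 7.16 degrees, less where a joint would pass 70% of its speed; a pose out of reach is approached as far as the arm can. A call is refused whole if a number of a shift passes 4.17 or a number of a turn 0.125, either way. A call with a gripper value outside its range is refused whole. The fingers move at their own pace and stop on an object; "grip_force" is the grip in N (left out, the last holds). Time passes only in rows, so rows that do not move let the fingers close. It gives the time, the measured TCP pose, the force, the opening and the grip force at its end, in the units of the state.
- monitor.get_obs(): the state, without advancing time (a new reading comes with each control period).
- vision.capture(name): name is "side" or "top"; returns the picture (384x512x3 uint8, blue, green, red); there is no depth.
- vision.get_calibration(name): a dict with "intrinsics" (3x3 intrinsics, pixels), "dist" ([k1, k2, p1, p2, k3] as OpenCV has them; the pictures are not rectified), "eye" and "rotation" of the camera in the world. Camera axes: x right, y down, z forward; pixel columns grow to the right and rows downward; lengths in mm; the calibration is good to about 2 mm. A picture is of the moment at which its call begins. get_calibration takes no time and is no camera call.
- job.sign_off(): hands the job in; it is judged then, once.
The state is a dict: "clock": time; "joint_pos": joint angles; "joint_vel": joint speeds; "joint_efforts": joint torques, N m; "tcp_pos": TCP position; "ee_rot": TCP orientation; "force": force on the tool from outside, world axes, zero at the start; "ft_torque": the same for the moment, N m; "grip_width": opening from 0.0 (shut) to 1.0 (fully open); "grasp_force": force on a finger pad.
Only numpy, scipy, OpenCV 4.12 (cv2) and the standard library are available. Lean on these libraries where they do the work, as an engineer would, in place of code of your own. Each camera call takes 0.05 s, during which the arm holds its last target. There are 200 camera calls.

TASK

The circuit board's tilting cradle is pinned level and I need it leaning towards the robot: squeeze the button of its ball-lock pin and draw the pin back out of the index plate, push the frame's front hand bar down until the last hole on that side (40 degrees) lines up, then press the pin fully home with its button in and let go, so that the button pops out and the balls lock. Never force the pin: a light push or pull moves it when the button is in and the holes line up. Do not touch the circuit board, and leave the other things on the bench where they are.

Things in the scene. Friction and masses are not known exactly. Their poses are not given: they have to be found in the camera images.
- cradle: Fixed aluminium stand, base 150 x 216 x 10 mm; origin under its middle; x level, away from the front hand bar, y level, to the side away from the pin, z up. On the pin's side an upright, 50 mm wide, 8 mm thick (y -100 to -92 mm), top 196 mm above the table, carries the guide bushing.
- bush_mouth (a point): Centre of the mouth of the fixed guide bushing, a level steel tube 180 mm above the table: outside diameter 15, bore 11.5, 40 mm long. Its y axis points INTO the bushing (same axes as the cradle). From the mouth inwards: 32 mm of bare tube, upright 32 to 40 mm, gap 40 to 52 mm, steel index plate 52 to 58 mm.
- pin_flange (a point): Loose ball-lock pin, about 0.1 kg: centre of the front face of its round black handle (diameter 44, 12 mm thick), y axis towards the nose. Ahead of it a steel shank 10 mm in diameter, 70 mm long, round nose. Home, this face bears on the bushing's mouth; drawn back 18 mm the nose is clear of the plate. Let go at 20 to 30 mm it stays hanging in the bushing, drooping under 3 degrees.
- pin_balls (a point): The pin's two locking balls, on the shank's axis 62.5 mm ahead of pin_flange: 15 mm across when out, so they pass neither plate nor bushing; they draw in only while the button is pressed. Home and let go, they lock behind the index plate with about 2 mm of play.
- button_top (a point): Centre of the outer face of the pin's steel push button, a disc 30 mm in diameter behind the black handle: 20 mm behind pin_flange when out, 15 mm when pressed. The pin's axes. To pull, squeeze: one fingertip on the button, the other on the handle's front face above the 15 mm bushing; all wider than the bushing is free from above.
- button (a joint): How far the pin's button is pressed: 0 out (balls out), 0.005 m fully in (balls in). Spring: 2 N to start, 5 N fully in. Squeezed against the handle's front face, or pushed alone while the balls or the bushing hold the pin, it goes in; pushed further it carries the pin along.
- frame (a joint): Tilt of the frame about a level axis 130 mm above the table (50 mm straight below the bushing's axis): 0 level, positive front bar down, limits +-0.85 rad. The index plate's five 11.5 mm holes meet the bushing at -0.698, -0.349, 0, 0.349, 0.698 rad. Friction of 0.3 N m holds it where left; the pin in the plate blocks it. A light push on the pin draws a hole into line only from about 1 mm (0.02 rad) off.
- end_hole (a point): Centre of the outer face of the index plate's last hole, the one that belongs under the pin when the frame leans to the front; on the frame, 50 mm from the tilt axis. The frame's axes.
- front_bar (a point): Middle of the top of the frame's front hand bar, a round steel bar 12 mm in diameter, 120 mm long along the cradle's y, 104 mm from the tilt axis on the robot's side, 130 mm above the table when level; it swings down on an arc, so press it from above. The frame's axes, tilting with it. The frame's rear has the same bar.
- board: The circuit board on the frame, 104 by 100 mm, with parts up to 10 mm high on it; its nearest edge is 52 mm behind the front bar; origin at the middle of the frame on the tilt axis (the board lies 8 mm above it), the frame's axes. Not to be touched.
- solder_spool: White solder spool, 52 mm in diameter, 46 mm high. Leave it.
- flux_bottle: Small bottle, 32 mm in diameter, 75 mm high. Leave it.
- screwdriver: Screwdriver lying down, 160 mm long. Leave it.
- multimeter: Red and black multimeter lying flat, 150 by 75 by 35 mm. Leave it.
- dev_board: Small blue development board, 68 by 53 mm. Leave it.
- side_cutters: Side cutters with blue grips, 140 mm long, lying flat. Leave them.
- screw_tray: Grey tray of screws, 110 by 80 by 22 mm. Leave it.
Mind the look-alikes: they are no part of the job. Leave any brown or yellow look-alike of the part that bears pin_flange alone.

How it is judged (in metres and radians):
On the way, in this order (a step that is already met when the one before it is completed fails the run):
1. the pin is drawn back at least 16 mm, out of the index plate (y of pin_flange in the frame of bush_mouth below -0.016 m), for 0.1 s.
2. the frame is tipped to the last index hole on the front side (0.698 rad, within 0.06) (value of joint frame between 0.638 and 0.758 rad), for 0.1 s.
At the end, for the whole second after the job is handed in: Frame at its last front hole (0.698 rad, within 0.05); pin in the bushing through the plate, handle's face within 4 mm of the mouth; button out (under 1 mm pressed), so the balls are locked; pin and frame at rest (value of joint frame between 0.648 and 0.748 rad and y of pin_flange in the frame of bush_mouth above -0.004 m and distance between pin_flange and bush_mouth below 0.006 m and angle between the y axis of pin_flange and the y axis of bush_mouth, either way round below 0.1 rad and value of joint button below 0.001 m and linear speed of pin below 0.02 m/s and velocity of joint frame between -0.02 and 0.02 rad/s); the robot touches nothing.
It fails at once if the circuit board was touched with more than 1 N (contact force between board and the fingers above 1 N or contact force between board and the arm above 1 N).
It fails at once if another thing on the bench was moved more than 30 mm (distance of any of solder_spool, flux_bottle, screwdriver, multimeter, dev_board, side_cutters, screw_tray from where it was at the start of the episode above 0.03 m).
It fails at once if the pin was forced: pressed on the bushing or the index plate with more than 60 N (contact force between pin and cradle above 60 N or contact force between pin and frame above 60 N).
It also fails if it takes over 51 s, if anything falls off the work surface, if the arm or the gripper's body presses on something with over 40 N, if the wrist force passes 120 N, or if a joint passes its speed limit or range.

## Working session

There is one attempt and no reset: what is moved stays moved. The work goes in short steps, Python scripts to look and compute and a tool call to move; the robot and the scene stay as the last step left them, time stands still between calls to the robot, and variables do not carry over. Pictures are saved under pics/ and viewed, at most 10 in all, crops included, and the job is handed in when it is done.

Besides the shell and the picture viewer there is one more tool, called by a JSON object that holds its "method" and its "body", one argument or row to a line. jog_arm: Moves the arm, as the interface text tells. Its arguments: {"type":"object","properties":{"targets":{"type":"string"},"grip_force":{"type":"number"}},"required":["targets"]}

```bash
mkdir -p pics
python3 - <<'E'
from bench import monitor, vision, job, arm
import cv2,numpy as np
for n in("side","top"):
    im=vision.capture(n); cv2.imwrite(f"pics/{n}0.png",im); c=vision.get_calibration(n); print(n,{k:np.round(v,4).tolist() for k,v in c.items()})
a,b=cv2.imread("pics/side0.png"),cv2.imread("pics/top0.png")
o=monitor.get_obs(); print(o['tcp_pos'],np.round(o['ee_rot'],3).tolist(),arm.pinch_z,o['clock'],o['force'],o['grip_width'])
E
```

```text
side {'intrinsics': [[421.5435, 0.0, 261.0005], [0.0, 421.5435, 184.819], [0.0, 0.0, 1.0]], 'dist': [0.0288, 0.0, 0.0, 0.0, 0.0], 'eye': [12.0558, -890.6187, 683.1428], 'rotation': [[0.8437, -0.2794, 0.4583], [-0.5365, -0.4122, 0.7364], [-0.0168, -0.8672, -0.4977]]}
top {'intrinsics': [[428.2334, 0.0, 257.3685], [0.0, 428.2334, 188.2272], [0.0, 0.0, 1.0]], 'dist': [0.0288, 0.0, 0.0, 0.0, 0.0], 'eye': [399.1093, -55.1324, 1345.0861], 'rotation': [[0.0031, -0.9974, 0.0715], [-0.9999, -0.0041, -0.0144], [0.0147, -0.0714, -0.9973]]}
[240.26334234 521.61636826 204.43323177] [[-0.908, 0.419, -0.001], [0.419, 0.908, -0.002], [0.0, -0.002, -1.0]] 18.8 0.1 [ 0.70184816  0.02260522 -0.36672013] 1.0021938003336353
```

View pics/side0.png

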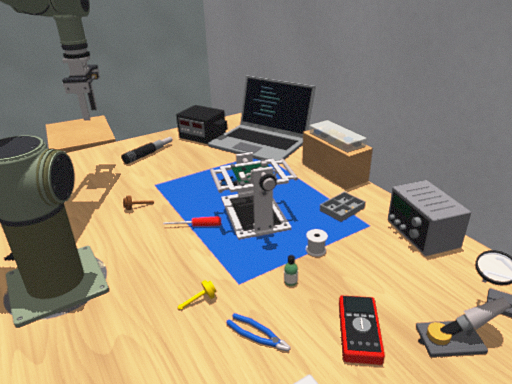

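View pics/top0.png

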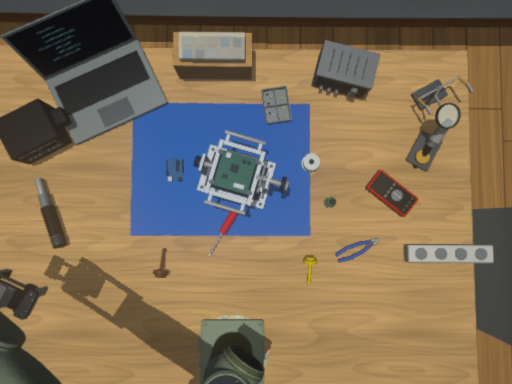

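The top view shows the cradle at about (238,172), with the black pin handle on its right at (285,185). The side view shows the same pin at (267,181). Three things look like the pin:
- Black handle in the bushing: top (285,185)
- Brown pin lying down: top (162,265)
- Yellow pin lying down: top (310,268)

The black one fits, because it sits in the cradle's bushing. I'll confirm it in one enlarged crop.

Run:
```python
import cv2,numpy as np
a,b=cv2.imread("pics/side0.png"),cv2.imread("pics/top0.png")
A=cv2.resize(a[140:250,205:305],None,fx=4,fy=4,interpolation=cv2.INTER_CUBIC)
B=cv2.resize(b[125:235,190:300],None,fx=4,fy=4,interpolation=cv2.INTER_CUBIC)[:A.shape[0]]
cv2.imwrite("pics/c0.png",np.hstack([A[:, :400],B[:,:400+40]])[:600,:800] if 0 else cv2.resize(np.hstack([A,B]),(800,419)))
print(A.shape,B.shape)
```

```text
(440, 400, 3) (440, 440, 3)
```

View pics/c0.png

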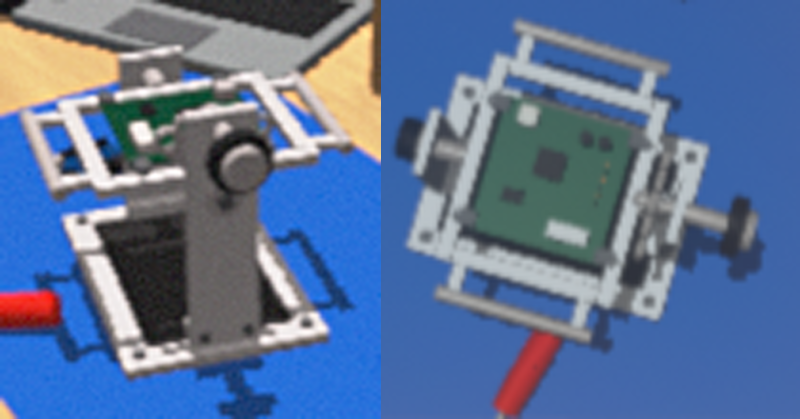

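The crop confirms it: the black round handle with the steel button sits at the end of the bushing tube, at side (268,183) and top (285,183). The front bar runs from about top (205.5,202) to (245,212), with the screwdriver grip just beyond it.

```bash
cat > h.py <<'E'
from bench import monitor, vision, job, arm
import cv2,numpy as np
def ray(n,u,v):
    c=vision.get_calibration(n); p=cv2.undistortPoints(np.array([[[u,v]]],float),np.array(c['intrinsics']),np.array(c['dist']))[0,0]
    return np.array(c['eye']),np.array(c['rotation'])@np.array([p[0],p[1],1])
def onz(n,u,v,z):
    e,d=ray(n,u,v); return e+d*(z-e[2])/d[2]
def tri(a,b):
    e1,d1=ray("side",*a);e2,d2=ray("top",*b)
    s=np.linalg.lstsq(np.c_[d1,-d2],e2-e1,rcond=None)[0]
    p,q=e1+s[0]*d1,e2+s[1]*d2; return (p+q)/2,np.linalg.norm(p-q)
def proj(n,P):
    c=vision.get_calibration(n); R=np.array(c['rotation']).T
    return cv2.projectPoints(np.array(P,float).reshape(-1,1,3),cv2.Rodrigues(R)[0],-R@np.array(c['eye']),np.array(c['intrinsics']),np.array(c['dist']))[0][:,0]
E
python3 - <<'E'
from h import *
T=lambda X,Y:(190+(X-381)/3.81,125+Y/3.81)
S=lambda X,Y:(205+X/3.81,140+Y/3.81)
P={k:onz("top",*T(*v),z) for k,v,z in [("f1",(440,293),130),("f2",(590,333),130),("r1",(517,25),130),("r2",(667,70),130),("hand",(741,223),180)]}
for k,v in P.items(): print(k,v.round(1))
f=(P['f1']+P['f2'])/2;r=(P['r1']+P['r2'])/2;print("centre",(f+r)/2,"len",np.linalg.norm(f-r),np.linalg.norm(P['f1']-P['f2']))
yaw=[np.arctan2(*(r-f)[1::-1]),*[np.arctan2(*(P[a+'1']-P[a+'2'])[1::-1])-np.pi/2 for a in 'fr']];print("yaw",yaw)
print(tri(S(240,164),T(741,223)), tri(S(247,168),T(752,222)))
c=(f+r)/2; 
for y in np.array(yaw): 
  Y=np.array([-np.sin(y),np.cos(y)]); print("bush along y",(P['hand'][:2]-c[:2])@Y, (P['hand'][:2]-c[:2])@[np.cos(y),np.sin(y)])
E
```

```text
f1 [446.8  74.1 130. ]
f2 [417.4 -37.5 130. ]
r1 [648.7  18.6 130. ]
r2 [615.2 -94.4 130. ]
hand [ 495.8 -146.1  180. ]
centre [532.02074246  -9.79681624 130.        ] len 207.61318913092464 115.40261744029539
yaw [np.float64(-0.27417061155122097), np.float64(-0.25713223108741956), np.float64(-0.2884273176572085)]
(array([ 495.73134347, -146.08797144,  178.38435292]), np.float64(0.43468785333007537)) (array([ 496.22964325, -153.82616515,  178.99591589]), np.float64(0.9034811363321428))
bush along y -140.99325297415086 2.0157591025980985
bush along y -141.0071314555467 -0.38671393921892877
bush along y -140.95018740726493 4.025585528777451
```

{"method": "jog_arm", "body": {
  "targets": "0 0 -3 0 0 -0.0835 3.6; 0 0 -3 0 0 -0.0835 3.6; -2.1 -2.9 0 0 0 0 3.6; -2.1 -2.9 0 0 0 0 3.6; -2.1 -2.9 0 0 0 0 3.6; -2.1 -2.9 0 0 0 0 3.6; -2.1 -2.9 0 0 0 0 3.6; -2.1 -2.9 0 0 0 0 3.6",
  "grip_force": 15
}}

```text
clock: 0.77
tcp_pos: [316.6, 319.6, 265.0]
ee_rot: [[-0.965, 0.261, -0.001], [0.261, 0.965, -0.0], [0.0, -0.001, -1.0]]
force: [-0.1, 0.1, -0.4]
grip_width: 0.467
grasp_force: 0.0
```

{"method": "jog_arm", "body": {
  "targets": "-2.1 -2.9 0 0 0 0 3.6; -2.1 -2.9 0 0 0 0 3.6; -2.1 -2.9 0 0 0 0 3.6; -2.1 -2.9 0 0 0 0 3.6; -2.1 -2.9 0 0 0 0 3.6; -2.1 -2.9 0 0 0 0 3.6; -2.1 -2.9 0 0 0 0 3.6; -2.1 -2.9 0 0 0 0 3.6"
}}

```text
clock: 1.43
tcp_pos: [418.1, 51.7, 265.2]
ee_rot: [[-0.965, 0.262, -0.0], [0.262, 0.965, 0.0], [0.0, 0.0, -1.0]]
force: [0.4, 0.3, -0.4]
grip_width: 0.385
grasp_force: 0.0
```

{"method": "jog_arm", "body": {
  "targets": "-2.1 -2.9 0 0 0 0 3.6; -2.1 -2.9 0 0 0 0 3.6; -2.1 -2.9 0 0 0 0 3.6; -2.1 -2.9 0 0 0 0 3.6; 0 0 0 0 0 0 3.6"
}}

```text
clock: 1.85
tcp_pos: [470.0, -85.8, 264.8]
ee_rot: [[-0.964, 0.267, -0.0], [0.267, 0.964, -0.003], [-0.0, -0.003, -1.0]]
force: [-1.1, -0.6, 0.4]
grip_width: 0.383
grasp_force: 0.0
```

```bash
cat >> h.py <<'E'
C=np.array([532,-10.]);YAW=-.265
X=np.array([np.cos(YAW),np.sin(YAW)]);Y=np.array([-np.sin(YAW),np.cos(YAW)])
def st():
    o=monitor.get_obs();p=o['tcp_pos'];R=np.array(o['ee_rot'])
    print("t",round(o['clock'],2),"tcp",p.round(1),"cradle x,y",((p[:2]-C)@X).round(1),((p[:2]-C)@Y).round(1),"F",np.round(o['force'],1),"F along Y",(o['force'][:2]@Y).round(1),"grip",round(o['grip_width']*94,1),round(o['grasp_force'],1));return p,R
def to(cx,cy,z):
    p,R=st(); w=np.r_[C+cx*X+cy*Y,z]; print("tool cm",(R.T@(w-p)/10).round(2))
E
python3 - <<'E'
from h import *
to(0,-143,265)
p,R=st(); print(R.round(3).tolist())
s,t=vision.capture("side"),vision.capture("top")
a=proj("side",[[*(C-142*Y),190]])[0].astype(int);b=proj("top",[[*(C-142*Y),190]])[0].astype(int);print(a,b)
f=lambda i,c:cv2.resize(i[c[1]-50:c[1]+40,c[0]-40:c[0]+40],(400,450),interpolation=2)
cv2.imwrite("pics/c1.png",np.hstack([f(s,a),f(t,b)]))
E
```

```text
t 1.85 tcp [470.  -85.8 264.8] cradle x,y -39.9 -89.4 F [-1.1 -0.6  0.4] F along Y -0.9 grip 36.0 0.0
tool cm [-4.02 -5.34 -0.  ]
t 1.85 tcp [470.  -85.8 264.8] cradle x,y -39.9 -89.4 F [-1.1 -0.6  0.4] F along Y -0.9 grip 36.0 0.0
[[-0.964, 0.267, -0.0], [0.267, 0.964, -0.003], [-0.0, -0.003, -1.0]]
[267 179] [285 183]
```

View pics/c1.png

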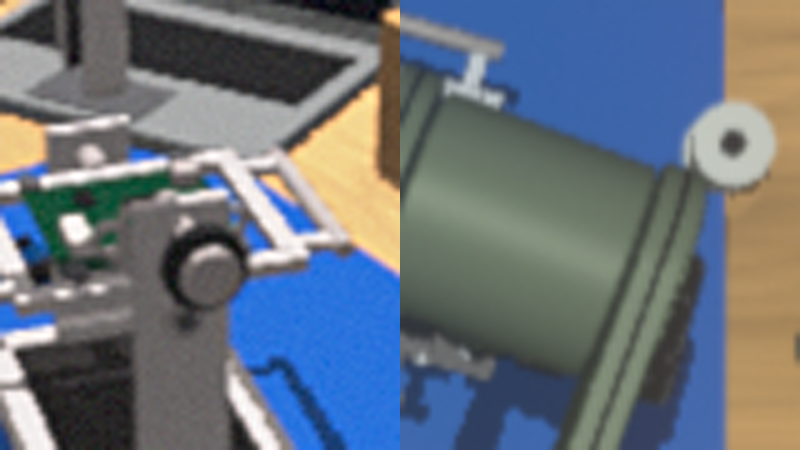

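The side view shows the pin untouched. In the top view the arm hides it. Next I move over the pin and start lowering.

{"method": "jog_arm", "body": {
  "targets": "-2 -2.67 0 0 0 0 3.6; -2 -2.67 0 0 0 0 3.6; 0 0 2 0 0 0 3.6; 0 0 2 0 0 0 3.6; 0 0 1.2 0 0 0 3.6; 0 0 0 0 0 0 3.6"
}}

```text
clock: 2.45
tcp_pos: [491.0, -140.1, 209.9]
ee_rot: [[-0.966, 0.26, -0.007], [0.26, 0.966, 0.003], [0.007, 0.002, -1.0]]
force: [-0.2, 0.8, -0.0]
grip_width: 0.381
grasp_force: 0.0
```

Run:
```python
from h import *
to(0,-143,191)
s=vision.capture("side")
a=proj("side",[[*(C-142*Y),195]])[0].astype(int)
cv2.imwrite("pics/c2.png",cv2.resize(s[a[1]-50:a[1]+30,a[0]-45:a[0]+45],None,fx=7,fy=7,interpolation=2))
```

```text
t 2.45 tcp [ 491.  -140.1  209.9] cradle x,y -5.5 -136.3 F [-0.2  0.8 -0. ] F along Y 0.8 grip 35.9 0.0
tool cm [-0.57 -0.68  1.89]
```

View pics/c2.png

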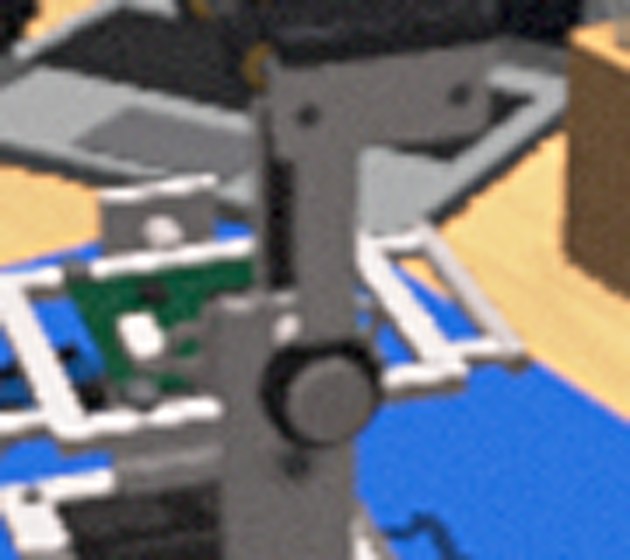

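The outer finger sits at column 328 and the button centre at (330,400), so they line up sideways. I'll correct the remaining offset and descend.

{"method": "jog_arm", "body": {
  "targets": "-0.4 -0.7 0 0 0 0 3.6; 0 0 0 0 0 0 3.6; 0 0 1 0 0 0 3.6; 0 0 0.9 0 0 0 3.6; 0 0 0 0 0 0 3.6; 0 0 0 0 0 0 3.6"
}}

```text
clock: 3.0
tcp_pos: [494.7, -149.9, 193.4]
ee_rot: [[-0.965, 0.262, -0.002], [0.262, 0.965, 0.001], [0.002, 0.0, -1.0]]
force: [-0.5, 0.7, 0.1]
grip_width: 0.384
grasp_force: 0.0
```

Run:
```python
from h import *
to(-1,-143,190)
```

```text
t 3.0 tcp [ 494.7 -149.9  193.4] cradle x,y 0.7 -144.8 F [-0.5  0.7  0.1] F along Y 0.6 grip 36.1 0.0
tool cm [0.17 0.18 0.34]
```

{"method": "jog_arm", "body": {
  "targets": "0 0.1 0.2 0 0 0 3.6; 0 0 0 0 0 0 3.6; 0 0 0 0 0 0 3.6"
}}

```text
clock: 3.25
tcp_pos: [495.9, -149.3, 192.6]
ee_rot: [[-0.965, 0.262, 0.0], [0.262, 0.965, -0.0], [-0.0, -0.0, -1.0]]
force: [-0.7, -0.3, 0.2]
grip_width: 0.383
grasp_force: 0.0
```

{"method": "jog_arm", "body": {
  "targets": "0 0 0 0 0 0 2.6; 0 0 0 0 0 0 2.2; 0 0 0 0 0 0 1.4; 0 0 0 0 0 0 1.4; 0 0 0 0 0 0 1.0; 0 0 0 0 0 0 1.0",
  "grip_force": 15
}}

```text
clock: 3.75
tcp_pos: [496.1, -148.5, 192.4]
ee_rot: [[-0.965, 0.261, 0.001], [0.261, 0.965, 0.001], [-0.0, 0.001, -1.0]]
force: [0.9, 2.7, -0.3]
grip_width: 0.152
grasp_force: 15.0
```

Run:
```python
from h import *
to(-1,-143,190)
```

```text
t 3.75 tcp [ 496.1 -148.5  192.4] cradle x,y 1.6 -143.1 F [ 0.9  2.7 -0.3] F along Y 2.9 grip 14.3 15.0
tool cm [0.26 0.   0.24]
```

{"method": "jog_arm", "body": {
  "targets": "0 -0.3 0 0 0 0 1.0; 0 -0.3 0 0 0 0 1.0; 0 -0.3 0 0 0 0 1.0"
}}

```text
clock: 4.0
tcp_pos: [493.0, -158.9, 192.3]
ee_rot: [[-0.965, 0.262, -0.001], [0.262, 0.965, -0.001], [0.0, -0.001, -1.0]]
force: [-0.8, -0.5, -2.1]
grip_width: 0.145
grasp_force: 15.0
```

Run:
```python
from h import *
st()
```

```text
t 4.0 tcp [ 493.  -158.9  192.3] cradle x,y 1.4 -154.0 F [-0.8 -0.5 -2.1] F along Y -0.7 grip 13.6 15.0
```

{"method": "jog_arm", "body": {
  "targets": "0 -0.4 0 0 0 0 1.0; 0 -0.4 0 0 0 0 1.0; 0 -0.3 0 0 0 0 1.0; 0 0 0 0 0 0 1.0; 0 0 0 0 0 0 1.0"
}}

```text
clock: 4.42
tcp_pos: [490.3, -169.7, 192.4]
ee_rot: [[-0.965, 0.262, -0.0], [0.262, 0.965, -0.001], [0.0, -0.002, -1.0]]
force: [-0.3, -1.4, -1.8]
grip_width: 0.148
grasp_force: 14.9
```

Run:
```python
from h import *
st()
s=vision.capture("side")
a=proj("side",[[*(C-142*Y),195]])[0].astype(int)
cv2.imwrite("pics/c3.png",cv2.resize(s[a[1]-40:a[1]+40,a[0]-45:a[0]+45],None,fx=7,fy=7,interpolation=2))
```

```text
t 4.42 tcp [ 490.3 -169.7  192.4] cradle x,y 1.6 -165.1 F [-0.3 -1.4 -1.8] F along Y -1.4 grip 13.9 14.9
```

View pics/c3.png

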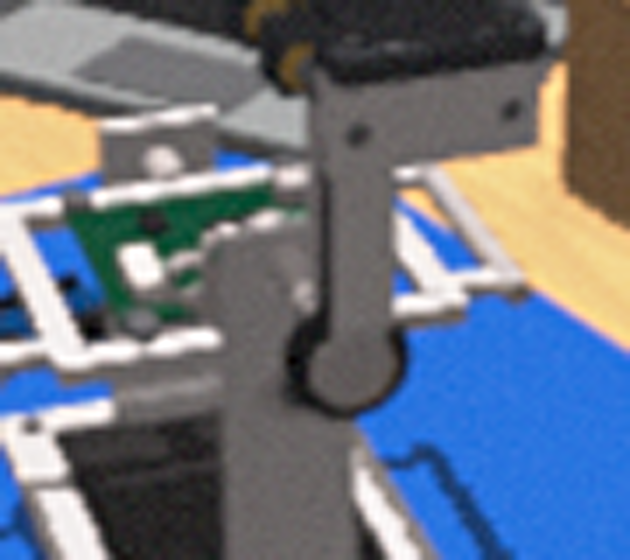

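The pin is drawn out: the button moved from about (330,330) to (348,370) in the same crop frame. I'll let go, rise, and look from the side with the arm clear.

{"method": "jog_arm", "body": {
  "targets": "0 0 0 0 0 0 2.4; 0 0 0 0 0 0 3.4; 0 0 0 0 0 0 3.4; 0 0 -2 0 0 0 3.4; 0 0 -4 0 0 0 3.4; 0 0 0 0 0 0 3.4"
}}

```text
clock: 4.97
tcp_pos: [494.4, -170.3, 260.1]
ee_rot: [[-0.965, 0.261, 0.012], [0.261, 0.965, -0.006], [-0.013, -0.003, -1.0]]
force: [0.5, -0.3, 0.9]
grip_width: 0.363
grasp_force: 0.0
```

Run:
```python
from h import *
to(-101,-5,250)
s=vision.capture("side")
a=proj("side",[[*(C-142*Y),195]])[0].astype(int)
cv2.imwrite("pics/c4.png",cv2.resize(s[a[1]-40:a[1]+40,a[0]-45:a[0]+45],None,fx=7,fy=7,interpolation=2))
```

```text
t 4.97 tcp [ 494.4 -170.3  260.1] cradle x,y 5.7 -164.6 F [ 0.5 -0.3  0.9] F along Y -0.1 grip 34.1 0.0
tool cm [10.67 15.97  0.83]
```

View pics/c4.png

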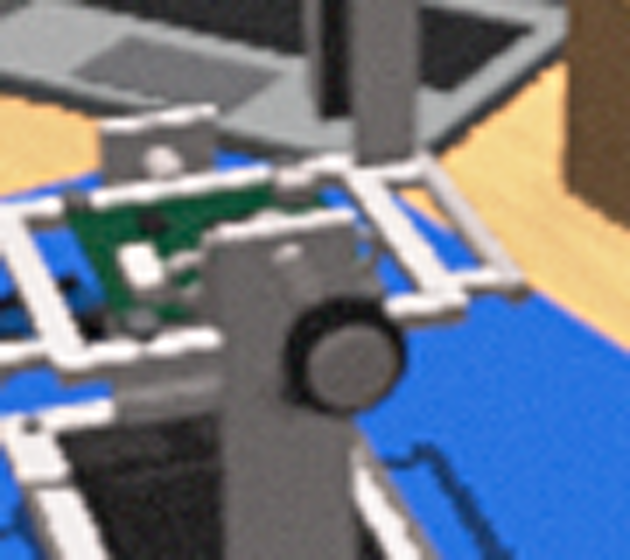

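The pin hangs in the bushing with its button at (350,365). Now to the front bar with the fingers shut.

{"method": "jog_arm", "body": {
  "targets": "2.13 3.2 0 0 0 0 0; 2.13 3.2 0 0 0 0 0; 2.13 3.2 0 0 0 0 0; 2.13 3.2 0 0 0 0 0; 2.13 3.2 0 0 0 0 0; 0 0 0 0 0 0 0; 0 0 0 0 0 0 0; 0 0 0 0 0 0 0"
}}

```text
clock: 5.68
tcp_pos: [429.7, 13.5, 252.2]
ee_rot: [[-0.965, 0.261, 0.0], [0.261, 0.965, -0.001], [-0.0, -0.001, -1.0]]
force: [-0.4, -0.4, 0.6]
grip_width: 0.01
grasp_force: 0.0
```

Run:
```python
from h import *
to(-103,0,138)
```

```text
t 5.68 tcp [429.7  13.5 252.2] cradle x,y -104.9 -4.1 F [-0.4 -0.4  0.6] F along Y -0.5 grip 0.9 0.0
tool cm [-0.19  0.42 11.42]
```

{"method": "jog_arm", "body": {
  "targets": "-0.2 0.4 3 0 0 0 0; 0 0 3 0 0 0 0; 0 0 3 0 0 0 0; 0 0 2 0 0 0 0; 0 0 0 0 0 0 0; 0 0 0 0 0 0 0"
}}

```text
clock: 6.18
tcp_pos: [432.1, 15.8, 141.5]
ee_rot: [[-0.965, 0.264, -0.003], [0.264, 0.965, 0.0], [0.003, -0.001, -1.0]]
force: [-0.4, 0.2, 0.7]
grip_width: 0.005
grasp_force: 0.0
```

{"method": "jog_arm", "body": {
  "targets": "0 0 0.4 0 0 0 0; 0 0 0 0 0 0 0; 0 0 0 0 0 0 0"
}}

```text
clock: 6.43
tcp_pos: [433.8, 16.5, 139.8]
ee_rot: [[-0.965, 0.262, 0.003], [0.262, 0.965, -0.0], [-0.003, 0.0, -1.0]]
force: [0.4, -0.3, 0.2]
grip_width: 0.003
grasp_force: 0.0
```

{"method": "jog_arm", "body": {
  "targets": "0 0 0.4 0 0 0 0; 0 0 0 0 0 0 0; 0 0 0 0 0 0 0"
}}

```text
clock: 6.68
tcp_pos: [433.6, 16.8, 135.2]
ee_rot: [[-0.965, 0.262, 0.002], [0.262, 0.965, -0.0], [-0.002, 0.0, -1.0]]
force: [0.8, 0.2, 0.7]
grip_width: 0.006
grasp_force: 0.8
```

{"method": "jog_arm", "body": {
  "targets": "0 0 0.4 0 0 0 0; 0 0 0 0 0 0 0; 0 0 0 0 0 0 0"
}}

```text
clock: 6.93
tcp_pos: [432.9, 16.9, 130.5]
ee_rot: [[-0.965, 0.262, 0.001], [0.262, 0.965, -0.0], [-0.001, 0.0, -1.0]]
force: [1.0, 0.1, 2.0]
grip_width: 0.005
grasp_force: 0.8
```

{"method": "jog_arm", "body": {
  "targets": "-0.1 0 0.9 0 0 0 0; -0.2 0 0.9 0 0 0 0; -0.2 0 0.9 0 0 0 0; -0.2 0 0.8 0 0 0 0; -0.3 0 0.5 0 0 0 0; -0.3 0 0.5 0 0 0 0; -0.3 0 0.5 0 0 0 0; 0 0 0 0 0 0 0"
}}

```text
clock: 7.6
tcp_pos: [447.4, 12.8, 78.9]
ee_rot: [[-0.965, 0.262, -0.003], [0.262, 0.965, 0.0], [0.003, -0.0, -1.0]]
force: [-0.0, -0.1, 0.2]
grip_width: 0.004
grasp_force: 0.0
```

Run:
```python
from h import *
to(-76,0,64.5)
```

```text
t 7.6 tcp [447.4  12.8  78.9] cradle x,y -87.6 -0.2 F [-0.  -0.1  0.2] F along Y -0.1 grip 0.3 0.0
tool cm [-1.17  0.02  1.44]
```

{"method": "jog_arm", "body": {
  "targets": "-0.3 0 0.3 0 0 0 0; -0.3 0 0.3 0 0 0 0; -0.2 0 0.3 0 0 0 0; -0.2 0 0.3 0 0 0 0; 0 0 0 0 0 0 0; 0 0 0 0 0 0 0"
}}

```text
clock: 8.1
tcp_pos: [458.1, 10.0, 68.3]
ee_rot: [[-0.965, 0.262, 0.001], [0.262, 0.965, -0.0], [-0.001, 0.0, -1.0]]
force: [0.5, 1.2, 0.2]
grip_width: 0.006
grasp_force: 0.0
```

Run:
```python
from h import *
to(-76,0,64.5)
s=vision.capture("side")
a=proj("side",[[*C,130]])[0].astype(int)
print(a)
cv2.imwrite("pics/s5.png",s)
cv2.imwrite("pics/c5.png",cv2.resize(s[a[1]-40:a[1]+65,a[0]-60:a[0]+60],None,fx=5,fy=5,interpolation=2))
```

```text
t 8.1 tcp [458.1  10.   68.3] cradle x,y -76.6 -0.0 F [0.5 1.2 0.2] F along Y 1.3 grip 0.5 0.0
tool cm [-0.06  0.    0.38]
[252 174]
```

View pics/c5.png

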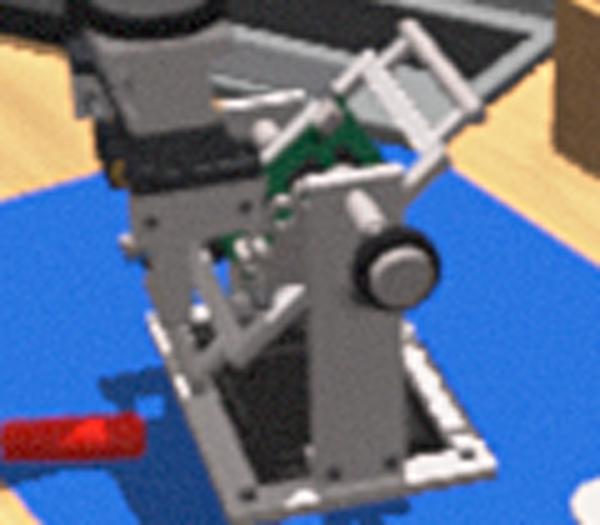

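The frame leans well forward. The rear bar runs from about (408,30) to (475,108), the pin still hangs with its button at (402,277), and the board is clear of the gripper.

Run:
```python
from h import *
def bar(t,y): 
    c,s=np.cos(t),np.sin(t); return [*(C+(104*c+6*s)*X+y*Y),130+104*s-6*c]
for nm,e in (("tilt",[(192+408/5,134+30/5,60),(192+475/5,134+108/5,-60)]),("level",[(205+250/3.81,140+78/3.81,60),(205+343/3.81,140+146/3.81,-60)])):
  for u,v,y in e:
    T=np.arange(-.1,.86,.005);q=proj("side",[bar(t,y) for t in T]);d=np.hypot(q[:,0]-u,q[:,1]-v);print(nm,T[d.argmin()],d.min(), "by v",np.interp(-v,-q[:,1],T))
q=proj("side",[bar(t,-60) for t in(.6,.698,.8)]);print(q)
```

```text
tilt 0.7300000000000008 0.6500701292833058 by v 0.7487676193917133
tilt 0.8000000000000008 1.164155715082123 by v 0.8372814727048256
level 0.0200000000000001 9.847665033099153 by v 0.03387545487129117
level 0.06000000000000014 0.3664718853933737 by v 0.06156875955824335
[[290.55641632 161.44888955]
 [288.57481401 158.87054188]
 [286.18003179 156.42638409]]
```

{"method": "jog_arm", "body": {
  "targets": "0 0 0.15 0 0 0 0; 0 0 0 0 0 0 0; 0 0 0 0 0 0 0"
}}

```text
clock: 8.4
tcp_pos: [458.5, 10.0, 67.4]
ee_rot: [[-0.965, 0.262, 0.002], [0.262, 0.965, -0.0], [-0.002, 0.0, -1.0]]
force: [0.7, -0.1, 1.0]
grip_width: 0.003
grasp_force: 0.7
```

{"method": "jog_arm", "body": {
  "targets": "0 0 0.1 0 0 0 0; 0 0 0 0 0 0 0; 0 0 0 0 0 0 0"
}}

```text
clock: 8.65
tcp_pos: [459.0, 9.9, 66.7]
ee_rot: [[-0.965, 0.262, 0.003], [0.262, 0.965, -0.001], [-0.003, 0.0, -1.0]]
force: [2.5, -0.2, 5.0]
grip_width: 0.004
grasp_force: 2.0
```

{"method": "jog_arm", "body": {
  "targets": "0 0 0.1 0 0 0 0; 0 0 0 0 0 0 0; 0 0 0 0 0 0 0"
}}

```text
clock: 8.9
tcp_pos: [459.3, 9.8, 66.0]
ee_rot: [[-0.965, 0.262, 0.003], [0.262, 0.965, -0.001], [-0.003, 0.0, -1.0]]
force: [1.3, -1.1, 7.3]
grip_width: 0.002
grasp_force: 2.7
```

{"method": "jog_arm", "body": {
  "targets": "0 0 0.1 0 0 0 0; 0 0 0 0 0 0 0; 0 0 0 0 0 0 0"
}}

```text
clock: 9.15
tcp_pos: [459.5, 9.8, 65.6]
ee_rot: [[-0.965, 0.263, 0.004], [0.263, 0.965, -0.001], [-0.004, 0.0, -1.0]]
force: [-1.9, -0.2, 10.7]
grip_width: 0.005
grasp_force: 3.7
```

{"method": "jog_arm", "body": {
  "targets": "0 0 0.05 0 0 0 0; 0 0 0 0 0 0 0; 0 0 0 0 0 0 0; 0 0 0 0 0 0 0"
}}

```text
clock: 9.48
tcp_pos: [459.6, 9.7, 65.5]
ee_rot: [[-0.965, 0.263, 0.004], [0.263, 0.965, -0.001], [-0.004, 0.0, -1.0]]
force: [-2.4, -0.5, 12.6]
grip_width: 0.004
grasp_force: 4.6
```

{"method": "jog_arm", "body": {
  "targets": "-0.1 0 0 0 0 0 0; 0 0 0 0 0 0 0; 0 0 0 0 0 0 0"
}}

```text
clock: 9.73
tcp_pos: [459.6, 9.7, 65.4]
ee_rot: [[-0.965, 0.264, 0.002], [0.264, 0.965, -0.0], [-0.002, 0.0, -1.0]]
force: [-6.5, 0.9, 15.1]
grip_width: 0.004
grasp_force: 5.1
```

{"method": "jog_arm", "body": {
  "targets": "-0.1 0 0.05 0 0 0 0; 0 0 0 0 0 0 0; 0 0 0 0 0 0 0"
}}

```text
clock: 9.98
tcp_pos: [459.7, 9.7, 65.2]
ee_rot: [[-0.964, 0.265, 0.0], [0.265, 0.964, 0.0], [-0.0, 0.0, -1.0]]
force: [-9.3, 2.2, 20.7]
grip_width: 0.003
grasp_force: 6.0
```

Run:
```python
from h import *
p,R=st()
s=vision.capture("side");t=vision.capture("top")
cv2.imwrite("pics/s6.png",s)
A=cv2.resize(s[115:215,205:285],(480,600),interpolation=2)
b=proj("top",[[*C,100]])[0].astype(int)
B=cv2.resize(t[b[1]-60:b[1]+60,b[0]-32:b[0]+32],(320,600),interpolation=2)
def mark(n,P,M,o,f):
    q=(proj(n,P)-o)*f
    for x,y in q: cv2.circle(M,(int(x),int(y)),3,(0,0,255),-1)
w=lambda x,y,z:[*(C+x*X+y*Y),z]
mark("side",[p],A,np.array([205,115]),6)
bar=lambda t,y:w(-104*np.cos(t)+6*np.sin(t),y,130-104*np.sin(t)-6*np.cos(t))
for th,col in((.698,0),(.85,1)):
    q=(proj("side",[bar(th,-60),bar(th,60)])-[205,115])*6
    cv2.line(A,tuple(map(int,q[0])),tuple(map(int,q[1])),(255,0,255) if col else (0,255,255),1)
cv2.imwrite("pics/c6.png",np.hstack([A,B]))
```

```text
t 9.98 tcp [459.7   9.7  65.2] cradle x,y -74.9 0.1 F [-9.3  2.2 20.7] F along Y -0.3 grip 0.3 6.0
```

View pics/c6.png

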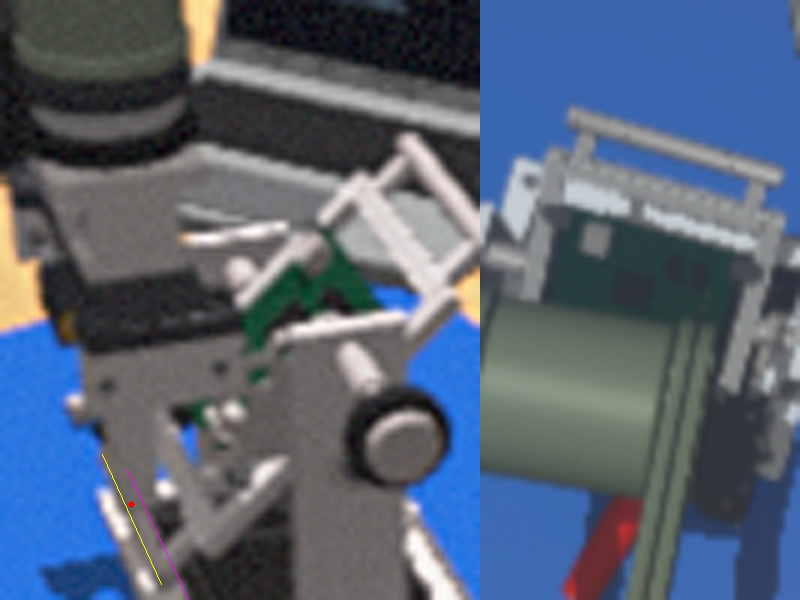

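The finger tip (red dot) lies on the yellow 0.698 bar line, the board is clear of the gripper, and the pin still hangs out of the plate. I'll check the angle from the rear bar in the top view.

Run:
```python
from h import *
b=proj("top",[[*C,100]])[0].astype(int)
def bar(t,y): 
    c,s=np.cos(t),np.sin(t); return [*(C+(104*c+6*s)*X+y*Y),130+104*s-6*c+4]
for x,y,yy in ((570,113,60),(782,176,-60)):
    u,v=b[0]-32+(x-480)/5,b[1]-60+y/5
    print("top seen",(u,v),[proj("top",[bar(t,yy)])[0].round(1).tolist() for t in(0,.6,.7,.78,.85)])
print("level seen",(190+(517-381)/3.81,125+25/3.81),(190+(667-381)/3.81,125+70/3.81))
for yy in(60,-60): print("side",[proj("side",[bar(t,yy)])[0].round(1).tolist() for t in(0,.6,.7,.78,.85)])
# side: subpixel vertical motion of near rear bar between s5 and s6
a,c=[cv2.cvtColor(cv2.imread(f"pics/s{i}.png"),6)[130:165,265:300].astype(np.float32) for i in(5,6)]
print("shift s5->s6",cv2.phaseCorrelate(a,c,cv2.createHanningWindow((35,35),cv2.CV_32F)))
# pin handle shape check: bright button centroid
```

```text
top seen (np.float64(221.0), np.float64(135.6)) [[225.0, 131.9], [222.2, 132.6], [221.4, 134.0], [220.7, 135.4], [220.1, 136.8]]
top seen (np.float64(263.4), np.float64(148.2)) [[265.3, 143.0], [264.6, 144.3], [264.1, 145.8], [263.7, 147.2], [263.3, 148.7]]
level seen (225.6955380577428, 131.56167979002623) (265.06561679790025, 143.3727034120735)
side [[280.4, 160.3], [275.7, 142.4], [273.7, 139.8], [272.0, 138.0], [270.3, 136.5]]
side [[295.3, 179.1], [290.6, 160.1], [288.6, 157.4], [286.7, 155.5], [284.9, 153.9]]
shift s5->s6 ((-0.4903070195738799, -0.23834866348416028), 1.056671733473554)
```

Run:
```python
from h import *
w=lambda x,y,z:[*(C+x*X+y*Y),z]
for t in(0,.02,.6,.65,.7,.75,.8,.85):
    c,s=np.cos(t),np.sin(t);q=proj("side",[w(-66*c,-50,130-66*s),w(66*c,-50,130+66*s)]);d=q[1]-q[0]
    print(t,q.round(1).tolist(),"ratio",(d[1]/d[0]).round(3))
a=proj("side",[[*(C-142*Y),195]])[0].astype(int)
f=lambda x,y:(a[0]-45+x/7,a[1]-40+y/7)
print("c4 corners",f(65,365),f(440,310)," c6:",(205+212/6,115+548/6),(205+440/6,115+285/6),-263/228)
```

```text
0 [[233.3, 187.0], [280.8, 179.0]] ratio -0.168
0.02 [[233.3, 187.4], [280.8, 178.6]] ratio -0.186
0.6 [[238.2, 198.3], [276.8, 167.4]] ratio -0.801
0.65 [[238.9, 199.1], [276.1, 166.6]] ratio -0.873
0.7 [[239.7, 199.7], [275.4, 165.8]] ratio -0.951
0.75 [[240.5, 200.4], [274.6, 165.1]] ratio -1.035
0.8 [[241.4, 201.0], [273.7, 164.5]] ratio -1.129
0.85 [[242.3, 201.5], [272.9, 163.8]] ratio -1.233
c4 corners (np.float64(231.28571428571428), np.float64(189.14285714285714)) (np.float64(284.85714285714283), np.float64(181.28571428571428))  c6: (240.33333333333334, 206.33333333333331) (278.3333333333333, 162.5) -1.1535087719298245
```

{"method": "jog_arm", "body": {
  "targets": "0 0 -0.5 0 0 0 0; 0 0 -0.5 0 0 0 0; 0.5 0 -1 0 0 0 0; 0.5 0 -1 0 0 0 0; 0 0 0 0 0 0 0"
}}

```text
clock: 10.5
tcp_pos: [449.9, 12.4, 93.8]
ee_rot: [[-0.965, 0.261, 0.001], [0.261, 0.965, -0.0], [-0.001, 0.0, -1.0]]
force: [-0.1, 0.2, 0.3]
grip_width: 0.008
grasp_force: 0.0
```

{"method": "jog_arm", "body": {
  "targets": "0 0 -4.1 0 0 0 0; 0 0 -4.1 0 0 0 0; 0 0 -4.1 0 0 0 0; 0 0 -4.1 0 0 0 0; 0 0 0 0 0 0 0; -4 0 0 0 0 0 0; -4 0 0 0 0 0 0; -4 0 0 0 0 0 0"
}}

```text
clock: 11.17
tcp_pos: [566.7, -19.3, 256.1]
ee_rot: [[-0.965, 0.261, -0.0], [0.261, 0.965, 0.0], [0.0, -0.0, -1.0]]
force: [-0.0, 0.2, 0.4]
grip_width: 0.005
grasp_force: 0.0
```

{"method": "jog_arm", "body": {
  "targets": "-4 0 0 0 0 0 0; 0 0 0 0 0 0 0; 0 0 0 0 0 0 0; 0 0 0 0 0 0 0"
}}

```text
clock: 11.5
tcp_pos: [603.6, -29.4, 255.1]
ee_rot: [[-0.965, 0.262, -0.003], [0.262, 0.965, 0.001], [0.004, -0.0, -1.0]]
force: [-0.7, -0.1, 0.1]
grip_width: 0.001
grasp_force: 0.0
```

Run:
```python
from h import *
to(77,0,225)
```

```text
t 11.5 tcp [603.6 -29.4 255.1] cradle x,y 74.2 0.0 F [-0.7 -0.1  0.1] F along Y -0.2 grip 0.1 0.0
tool cm [-0.3  -0.    3.01]
```

{"method": "jog_arm", "body": {
  "targets": "-0.2 0 1.5 0 0 0 0; 0 0 1.5 0 0 0 0; 0 0 0.4 0 0 0 0; 0 0 0 0 0 0 0; 0 0 0 0 0 0 0"
}}

```text
clock: 11.92
tcp_pos: [605.7, -29.8, 223.8]
ee_rot: [[-0.965, 0.261, 0.001], [0.261, 0.965, -0.0], [-0.001, 0.0, -1.0]]
force: [0.0, 1.0, 0.5]
grip_width: 0.003
grasp_force: 0.0
```

{"method": "jog_arm", "body": {
  "targets": "0 0 0.3 0 0 0 0; 0 0 0 0 0 0 0; 0 0 0 0 0 0 0"
}}

```text
clock: 12.17
tcp_pos: [606.6, -30.1, 220.7]
ee_rot: [[-0.965, 0.262, 0.001], [0.262, 0.965, -0.0], [-0.001, 0.0, -1.0]]
force: [-0.6, -0.8, -0.1]
grip_width: 0.004
grasp_force: 0.0
```

{"method": "jog_arm", "body": {
  "targets": "0 0 0.3 0 0 0 0; 0 0 0 0 0 0 0; 0 0 0 0 0 0 0"
}}

```text
clock: 12.42
tcp_pos: [606.2, -30.1, 216.7]
ee_rot: [[-0.965, 0.262, -0.0], [0.262, 0.965, 0.0], [0.0, -0.0, -1.0]]
force: [-0.3, -0.9, -0.9]
grip_width: 0.001
grasp_force: 0.0
```

{"method": "jog_arm", "body": {
  "targets": "0 0 0.3 0 0 0 0; 0 0 0 0 0 0 0; 0 0 0 0 0 0 0"
}}

```text
clock: 12.67
tcp_pos: [606.1, -30.1, 213.5]
ee_rot: [[-0.965, 0.262, -0.001], [0.262, 0.965, 0.0], [0.001, -0.0, -1.0]]
force: [0.4, -0.6, -0.4]
grip_width: 0.005
grasp_force: 0.0
```

{"method": "jog_arm", "body": {
  "targets": "0 0 0.2 0 0 0 0; 0 0 0 0 0 0 0; 0 0 0 0 0 0 0"
}}

```text
clock: 12.92
tcp_pos: [606.2, -30.1, 211.7]
ee_rot: [[-0.965, 0.262, -0.0], [0.262, 0.965, 0.0], [0.0, -0.0, -1.0]]
force: [-0.0, -0.3, -1.0]
grip_width: 0.003
grasp_force: 0.0
```

{"method": "jog_arm", "body": {
  "targets": "0 0 0.2 0 0 0 0; 0 0 0 0 0 0 0; 0 0 0 0 0 0 0"
}}

```text
clock: 13.17
tcp_pos: [606.2, -30.1, 209.8]
ee_rot: [[-0.965, 0.262, -0.0], [0.262, 0.965, 0.0], [0.0, -0.0, -1.0]]
force: [0.2, 0.2, 0.6]
grip_width: 0.007
grasp_force: 0.0
```

{"method": "jog_arm", "body": {
  "targets": "0 0 0.2 0 0 0 0; 0 0 0 0 0 0 0; 0 0 0 0 0 0 0"
}}

```text
clock: 13.42
tcp_pos: [606.2, -30.1, 207.8]
ee_rot: [[-0.965, 0.262, -0.0], [0.262, 0.965, 0.0], [0.0, -0.0, -1.0]]
force: [-0.2, -0.1, -1.0]
grip_width: 0.009
grasp_force: 0.0
```

{"method": "jog_arm", "body": {
  "targets": "0 0 0.2 0 0 0 0; 0 0 0 0 0 0 0; 0 0 0 0 0 0 0"
}}

```text
clock: 13.67
tcp_pos: [606.9, -30.2, 206.4]
ee_rot: [[-0.965, 0.262, 0.001], [0.262, 0.965, -0.0], [-0.001, 0.0, -1.0]]
force: [1.3, -0.7, 1.5]
grip_width: 0.005
grasp_force: 0.8
```

{"method": "jog_arm", "body": {
  "targets": "-0.1 0 0.15 0 0 0 0; 0 0 0 0 0 0 0; 0 0 0 0 0 0 0"
}}

```text
clock: 13.92
tcp_pos: [608.0, -30.6, 205.2]
ee_rot: [[-0.965, 0.262, 0.002], [0.262, 0.965, -0.0], [-0.002, 0.0, -1.0]]
force: [0.3, 0.4, 4.2]
grip_width: 0.003
grasp_force: 2.0
```

{"method": "jog_arm", "body": {
  "targets": "-0.1 0 0.15 0 0 0 0; 0 0 0 0 0 0 0; 0 0 0 0 0 0 0"
}}

```text
clock: 14.17
tcp_pos: [609.3, -30.9, 203.7]
ee_rot: [[-0.965, 0.262, 0.002], [0.262, 0.965, -0.001], [-0.003, 0.0, -1.0]]
force: [2.0, -0.0, 5.2]
grip_width: 0.002
grasp_force: 2.4
```

{"method": "jog_arm", "body": {
  "targets": "0 0 -1 0 0 0 0; 0 0 -2.5 0 0 0 0; 0 0 -2.5 0 0 0 0; 1.57 -3.3 0 0 0 0 2; 1.57 -3.3 0 0 0 0 3.4; 1.57 -3.3 0 0 0 0 3.4; 1.57 -3.3 0 0 0 0 3.4; 1.57 -3.3 0 0 0 0 3.4"
}}

```text
clock: 14.83
tcp_pos: [487.0, -169.5, 262.1]
ee_rot: [[-0.965, 0.261, -0.003], [0.261, 0.965, 0.002], [0.003, 0.001, -1.0]]
force: [0.3, -0.3, 0.4]
grip_width: 0.323
grasp_force: 0.0
```

{"method": "jog_arm", "body": {
  "targets": "0 0 2 0 0 0 3.4; 0 0 2 0 0 0 3.4; 0 0 0 0 0 0 3.4; 0 0 0 0 0 0 3.4; 0 0 0 0 0 0 3.4"
}}

```text
clock: 15.25
tcp_pos: [489.4, -169.1, 223.4]
ee_rot: [[-0.965, 0.261, -0.001], [0.261, 0.965, 0.0], [0.001, 0.0, -1.0]]
force: [-0.8, -0.9, -0.1]
grip_width: 0.359
grasp_force: 0.0
```

Run:
```python
from h import *
to(1.5,-165,191.5)
```

```text
t 15.25 tcp [ 489.4 -169.1  223.4] cradle x,y 0.5 -164.7 F [-0.8 -0.9 -0.1] F along Y -1.1 grip 33.7 0.0
tool cm [-0.1  -0.03  3.19]
```

{"method": "jog_arm", "body": {
  "targets": "-0.1 -0.2 1 0 0 0 3.4; 0 0 1 0 0 0 3.4; 0 0 1.1 0 0 0 3.4; 0 0 0 0 0 0 3.4; 0 0 0 0 0 0 3.4; 0 0 0 0 0 0 3.4"
}}

```text
clock: 15.75
tcp_pos: [489.7, -171.4, 191.7]
ee_rot: [[-0.965, 0.262, -0.0], [0.262, 0.965, 0.0], [0.0, 0.0, -1.0]]
force: [0.2, 0.6, 0.0]
grip_width: 0.363
grasp_force: 0.0
```

{"method": "jog_arm", "body": {
  "targets": "0 0 0 0 0 0 2.4; 0 0 0 0 0 0 1.8; 0 0 0 0 0 0 1.0; 0 0 0 0 0 0 1.0; 0 0 0 0 0 0 1.0; 0 0 0 0 0 0 1.0",
  "grip_force": 15
}}

```text
clock: 16.25
tcp_pos: [490.1, -171.0, 192.1]
ee_rot: [[-0.965, 0.262, 0.001], [0.262, 0.965, 0.001], [-0.001, 0.001, -1.0]]
force: [1.1, 3.2, -1.0]
grip_width: 0.129
grasp_force: 16.9
```

Run:
```python
from h import *
st()
```

```text
t 16.25 tcp [ 490.1 -171.   192.1] cradle x,y 1.7 -166.4 F [ 1.1  3.2 -1. ] F along Y 3.4 grip 12.2 16.9
```

The opening is 12 mm, so only the handle rim is gripped and the button isn't pressed because the pin droops. I'll let go and push the button from behind with shut fingers instead.

{"method": "jog_arm", "body": {
  "targets": "0 0 0 0 0 0 2.4; 0 0 0 0 0 0 3.2; 0 0 0 0 0 0 3.2; 0 0 -2 0 0 0 3.2; 0 0 -2 0 0 0 3.2; 0 -1.8 0 0 0 0 0; 0 -1.8 0 0 0 0 0; 0 0 0 0 0 0 0"
}}

```text
clock: 16.92
tcp_pos: [479.9, -209.2, 232.6]
ee_rot: [[-0.964, 0.264, 0.0], [0.264, 0.964, -0.003], [-0.001, -0.003, -1.0]]
force: [0.2, -0.4, -0.2]
grip_width: 0.165
grasp_force: 0.0
```

{"method": "jog_arm", "body": {
  "targets": "0 0 2 0 0 0 0; 0 0 2 0 0 0 0; 0 0 1.5 0 0 0 0; 0 0 0 0 0 0 0; 0 0 0 0 0 0 0; 0 0 0 0 0 0 0"
}}

```text
clock: 17.42
tcp_pos: [480.8, -206.5, 177.8]
ee_rot: [[-0.965, 0.262, 0.001], [0.262, 0.965, -0.001], [-0.001, -0.0, -1.0]]
force: [-0.3, 0.3, 0.1]
grip_width: 0.005
grasp_force: 0.0
```

Run:
```python
from h import *
to(0,-192,176)
```

```text
t 17.42 tcp [ 480.8 -206.5  177.8] cradle x,y 2.1 -203.0 F [-0.3  0.3  0.1] F along Y 0.2 grip 0.4 0.0
tool cm [0.21 1.1  0.18]
```

{"method": "jog_arm", "body": {
  "targets": "0.1 0.7 0.2 0 0 0 0; 0 0 0 0 0 0 0; 0 0.3 0 0 0 0 0; 0 0 0 0 0 0 0; 0 0.3 0 0 0 0 0; 0 0 0 0 0 0 0; 0 0 0 0 0 0 0"
}}

```text
clock: 18.0
tcp_pos: [483.0, -193.7, 175.3]
ee_rot: [[-0.965, 0.262, 0.001], [0.262, 0.965, -0.001], [-0.001, -0.0, -1.0]]
force: [0.5, -0.4, 0.3]
grip_width: 0.003
grasp_force: 0.3
```

{"method": "jog_arm", "body": {
  "targets": "0 0.2 0 0 0 0 0; 0 0 0 0 0 0 0; 0 0.2 0 0 0 0 0; 0 0 0 0 0 0 0; 0 0 0 0 0 0 0"
}}

```text
clock: 18.42
tcp_pos: [484.1, -190.3, 175.4]
ee_rot: [[-0.965, 0.262, 0.001], [0.262, 0.965, -0.001], [-0.001, -0.001, -1.0]]
force: [-0.9, -4.0, 2.1]
grip_width: 0.001
grasp_force: 2.1
```

Run:
```python
from h import *
st()
```

```text
t 18.42 tcp [ 484.1 -190.3  175.4] cradle x,y 1.0 -186.6 F [-0.9 -4.   2.1] F along Y -4.1 grip 0.1 2.1
```

{"method": "jog_arm", "body": {
  "targets": "0 0.2 0 0 0 0 0; 0 0 0 0 0 0 0; 0 0.2 0 0 0 0 0; 0 0 0 0 0 0 0; 0 0 0 0 0 0 0"
}}

```text
clock: 18.83
tcp_pos: [485.2, -186.1, 175.4]
ee_rot: [[-0.965, 0.262, 0.001], [0.262, 0.965, -0.001], [-0.001, -0.0, -1.0]]
force: [-1.1, -4.9, 2.7]
grip_width: 0.007
grasp_force: 2.3
```

{"method": "jog_arm", "body": {
  "targets": "0 0.2 0 0 0 0 0; 0 0 0 0 0 0 0; 0 0.2 0 0 0 0 0; 0 0 0 0 0 0 0; 0 0 0 0 0 0 0"
}}

```text
clock: 19.25
tcp_pos: [486.1, -182.1, 175.2]
ee_rot: [[-0.965, 0.262, 0.001], [0.262, 0.965, -0.001], [-0.001, -0.0, -1.0]]
force: [0.1, -4.7, 3.5]
grip_width: 0.001
grasp_force: 2.3
```

Run:
```python
from h import *
st()
```

```text
t 19.25 tcp [ 486.1 -182.1  175.2] cradle x,y 0.8 -178.1 F [ 0.1 -4.7  3.5] F along Y -4.5 grip 0.1 2.3
```

{"method": "jog_arm", "body": {
  "targets": "0 0.2 0 0 0 0 0; 0 0 0 0 0 0 0; 0 0.2 0 0 0 0 0; 0 0 0 0 0 0 0; 0 0 0 0 0 0 0"
}}

```text
clock: 19.67
tcp_pos: [487.3, -178.5, 175.4]
ee_rot: [[-0.965, 0.262, 0.001], [0.262, 0.965, -0.001], [-0.001, -0.001, -1.0]]
force: [-0.7, -4.5, 3.6]
grip_width: 0.005
grasp_force: 2.6
```

{"method": "jog_arm", "body": {
  "targets": "0 0.2 0 0 0 0 0; 0 0 0 0 0 0 0; 0 0.2 0 0 0 0 0; 0 0 0 0 0 0 0; 0 0 0 0 0 0 0"
}}

```text
clock: 20.08
tcp_pos: [488.4, -175.7, 175.9]
ee_rot: [[-0.965, 0.262, 0.001], [0.262, 0.965, -0.003], [-0.002, -0.003, -1.0]]
force: [-1.5, -7.5, 4.7]
grip_width: 0.003
grasp_force: 3.8
```

Run:
```python
from h import *
st()
```

```text
t 20.08 tcp [ 488.4 -175.7  175.9] cradle x,y 1.3 -171.4 F [-1.5 -7.5  4.7] F along Y -7.7 grip 0.3 3.8
```

{"method": "jog_arm", "body": {
  "targets": "0 0.2 0 0 0 0 0; 0 0 0 0 0 0 0; 0 0 0 0 0 0 0"
}}

```text
clock: 20.33
tcp_pos: [488.4, -171.5, 174.6]
ee_rot: [[-0.965, 0.262, -0.0], [0.262, 0.965, 0.002], [0.001, 0.002, -1.0]]
force: [0.5, -3.1, 1.7]
grip_width: 0.006
grasp_force: 1.2
```

{"method": "jog_arm", "body": {
  "targets": "0 0.2 0 0 0 0 0; 0 0 0 0 0 0 0; 0 0 0 0 0 0 0"
}}

```text
clock: 20.58
tcp_pos: [488.9, -169.8, 174.6]
ee_rot: [[-0.965, 0.261, -0.001], [0.261, 0.965, 0.001], [0.001, 0.001, -1.0]]
force: [-1.1, -1.7, 1.9]
grip_width: 0.005
grasp_force: 1.3
```

Run:
```python
from h import *
st()
```

```text
t 20.58 tcp [ 488.9 -169.8  174.6] cradle x,y 0.3 -165.5 F [-1.1 -1.7  1.9] F along Y -1.9 grip 0.5 1.3
```

{"method": "jog_arm", "body": {
  "targets": "0 0.2 0 0 0 0 0; 0 0 0 0 0 0 0; 0 0 0 0 0 0 0"
}}

```text
clock: 20.83
tcp_pos: [489.5, -167.7, 174.7]
ee_rot: [[-0.965, 0.261, -0.0], [0.261, 0.965, 0.001], [0.001, 0.001, -1.0]]
force: [-0.4, -0.6, 0.8]
grip_width: 0.005
grasp_force: 0.8
```

{"method": "jog_arm", "body": {
  "targets": "0 0.2 0 0 0 0 0; 0 0 0 0 0 0 0; 0 0 0 0 0 0 0"
}}

```text
clock: 21.08
tcp_pos: [490.0, -166.2, 174.8]
ee_rot: [[-0.965, 0.261, -0.0], [0.261, 0.965, 0.0], [0.001, 0.0, -1.0]]
force: [0.5, -2.2, 1.7]
grip_width: 0.011
grasp_force: 1.1
```

Run:
```python
from h import *
st()
```

```text
t 21.08 tcp [ 490.  -166.2  174.8] cradle x,y 0.3 -161.8 F [ 0.5 -2.2  1.7] F along Y -2.0 grip 1.0 1.1
```

{"method": "jog_arm", "body": {
  "targets": "0 0.2 0 0 0 0 0; 0 0 0 0 0 0 0; 0 0 0 0 0 0 0"
}}

```text
clock: 21.33
tcp_pos: [490.4, -164.6, 174.8]
ee_rot: [[-0.965, 0.262, -0.001], [0.262, 0.965, -0.0], [0.0, -0.0, -1.0]]
force: [-0.9, -2.4, -0.4]
grip_width: 0.004
grasp_force: 1.6
```

{"method": "jog_arm", "body": {
  "targets": "0 0.2 0 0 0 0 0; 0 0 0 0 0 0 0; 0 0 0 0 0 0 0"
}}

```text
clock: 21.58
tcp_pos: [490.8, -163.5, 174.9]
ee_rot: [[-0.965, 0.262, -0.001], [0.262, 0.965, -0.002], [0.0, -0.002, -1.0]]
force: [-1.6, -5.6, 0.4]
grip_width: 0.003
grasp_force: 2.8
```

Run:
```python
from h import *
st()
```

```text
t 21.58 tcp [ 490.8 -163.5  174.9] cradle x,y 0.4 -158.9 F [-1.6 -5.6  0.4] F along Y -5.8 grip 0.3 2.8
```

Force is rising as the button compresses against something solid. I'll press a little further to be sure the pin is fully home.

{"method": "jog_arm", "body": {
  "targets": "0 0.2 0 0 0 0 0; 0 0 0 0 0 0 0; 0 0 0 0 0 0 0"
}}

```text
clock: 21.83
tcp_pos: [491.0, -162.8, 175.0]
ee_rot: [[-0.965, 0.262, -0.002], [0.262, 0.965, -0.005], [0.0, -0.005, -1.0]]
force: [-2.8, -8.7, -0.9]
grip_width: 0.007
grasp_force: 4.4
```

{"method": "jog_arm", "body": {
  "targets": "0 0.2 0 0 0 0 0; 0 0 0 0 0 0 0; 0 0 0 0 0 0 0"
}}

```text
clock: 22.08
tcp_pos: [491.2, -162.2, 175.0]
ee_rot: [[-0.965, 0.262, -0.002], [0.262, 0.965, -0.007], [0.0, -0.007, -1.0]]
force: [-3.9, -10.9, 0.9]
grip_width: 0.004
grasp_force: 5.9
```

Run:
```python
from h import *
st()
```

```text
t 22.08 tcp [ 491.2 -162.2  175. ] cradle x,y 0.4 -157.5 F [ -3.9 -10.9   0.9] F along Y -11.5 grip 0.4 5.9
```

{"method": "jog_arm", "body": {
  "targets": "0 -0.4 0 0 0 0 0; 0 -0.8 0 0 0 0 0; 0 -2 0 0 0 0 0; 0 -2 0 0 0 0 0; 0 0 -4 0 0 0 0; 4 0 -2 0 0 0 0; 4 0 0 0 0 0 0; 0 0 0 0 0 0 0"
}}

```text
clock: 22.75
tcp_pos: [398.7, -184.9, 232.4]
ee_rot: [[-0.965, 0.262, -0.004], [0.262, 0.965, 0.005], [0.005, 0.004, -1.0]]
force: [-0.5, 0.4, -0.9]
grip_width: 0.007
grasp_force: 0.0
```

Run:
```python
from h import *
st()
s=vision.capture("side");t=vision.capture("top")
A=cv2.resize(s[135:215,225:305],(400,400),interpolation=2)
w=lambda x,y,z:[*(C+x*X+y*Y),z]
q=proj("top",[w(0,-110,180)])[0].astype(int)
B=cv2.resize(t[q[1]-30:q[1]+30,q[0]-30:q[0]+30],(400,400),interpolation=2)
cv2.imwrite("pics/c7.png",np.hstack([A,B]))
s0=cv2.imread("pics/side0.png")
# dark-ring/button comparison with the start picture: match start handle patch
P=s0[170:197,253:283]
for n,i in(("now",s),):
    r=cv2.matchTemplate(i[150:220,230:310],P,cv2.TM_CCOEFF_NORMED);_,m,_,l=cv2.minMaxLoc(r);print("handle shift px",l[0]+230-253,l[1]+150-170,round(m,3))
    k=l
    print(r[k[1]-1:k[1]+2,k[0]-1:k[0]+2].round(3).tolist())
```

```text
t 22.75 tcp [ 398.7 -184.9  232.4] cradle x,y -82.9 -203.8 F [-0.5  0.4 -0.9] F along Y 0.2 grip 0.7 0.0
handle shift px 0 0 0.771
[[0.6079999804496765, 0.6729999780654907, 0.6439999938011169], [0.718999981880188, 0.7710000276565552, 0.7009999752044678], [0.671999990940094, 0.6959999799728394, 0.6200000047683716]]
```

View pics/c7.png

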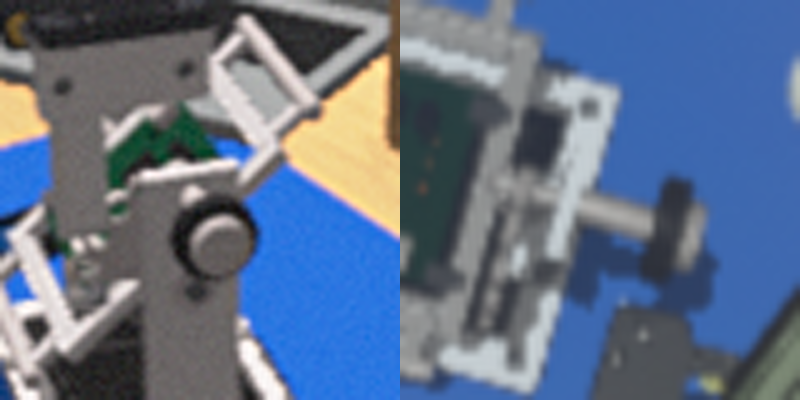

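The pin's handle is back exactly where it started in the side view (0 px shift). The frame leans forward, the button stands out behind the handle at top crop (690,235), and the gripper is clear. I'm handing in.

```bash
python3 -c "
from bench import job; print(job.sign_off())"
```

```text
the job is handed in; nothing more can be done
None
```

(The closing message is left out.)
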